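# Put the sharpening stone and the walnut block away in the open chest drawer

## Robot

A 6-joint arm with a two-finger parallel gripper is mounted at the origin on the work surface. World frame = base frame: x ahead of the robot, y to its left, z up, the work surface at z = 0. Lengths are in m, angles in rad, forces in N, time in s.
With the tool pointing down it reaches from about 0.4 to 0.825 m from the base axis. Payload 7 kg.
Tool frame: the origin (TCP) lies on the front face of the gripper's body, between the roots of the fingers; the fingertips stand 66 mm ahead of it and the grasp point (between the pads) lies 47 mm ahead of it; z points along the fingers, y is the line along which they close (so a half turn about z gives the same grasp; the last joint's range is limited). The gripper opens to 88 mm and grips with 3 to 60 N. Pads are 19 mm wide; open, the fingers measure 130 mm over their backs; the gripper's body (78 mm by 193 mm) begins 47 mm behind the grasp point.
Start: joints at [-0.976, 0.359, 0.012, 0, -1.224, -0.288], TCP at [0.204, -0.643, 0.292] pointing down, gripper open.
Joint ranges: [-3.07, 3.07], [-1.43, 2.12], [-1.02, 1.25], [-3.03, 1.67], [-3.05, -0], [-3.03, 3.03]. Speed limits (rad/s): [2.39, 2.39, 3.01, 3.14, 3.14, 3.14].

## Interface

Orientations are given as [roll, pitch, yaw] about the fixed x, y, z axes, in that order (R = Rz(yaw) Ry(pitch) Rx(roll)).
In Python, from station import arm gives the robot as it stands. The module is installed in compiled form; this text tells all that it offers.
- The arm moves only by the tool move_arm, never from a script. Its argument "increments" is a list of rows, each an object of numbers: "jaw": the gripper command: -1 is shut, 1 is fully open, values between are in proportion; "dx", "dy", "dz": the shift along the tool's x, y, z in m; "twist": the turn about the tool's z in rad. A call has 1 to 12 rows; each row shifts and turns the commanded pose from where the row before left it, along the tool's axes as they then stand; what a row does not reach is not made up. A row lasts 1/12 s, in which the tool goes at most 41.7 mm and 7.16 degrees, less where a joint would pass 70% of its speed; a pose out of reach is approached as far as the arm can. A call is refused whole if a number of a shift passes 0.0417 or a number of a turn 0.125, either way. A call with a gripper value outside its range is refused whole. The fingers move at their own pace and stop on an object; "force" is the grip in N (left out, the last holds). Time passes only in rows, so rows that do not move let the fingers close. It gives the time, the measured TCP pose, the force, the opening and the grip force at its end, in the units of the state.
- arm.get_state(): the state, without advancing time (a new reading comes with each control period).
- arm.grab_frame(name): name is "side" or "top" or "wrist"; returns the picture (400x640x3 uint8, blue, green, red); there is no depth.
- arm.camera_info(name): a dict with "K" (3x3 intrinsics, pixels), "extrinsics" (4x4, takes a point from camera to world coordinates). Camera axes: x right, y down, z forward; pixel columns grow to the right and rows downward; lengths in m; the calibration is good to about 2 mm. A picture is of the moment at which its call begins: read the wrist's pose just before it. camera_info takes no time and is no camera call; for the wrist camera it gives the pose at the moment of the call.
- arm.job_done(): hands the job in; it is judged then, once.
Trained networks look in the newest picture that a camera, given by its name, has taken for a name from the list of things; names that differ only in an ending like _2 or _b are one class to them, and where a whole thing is asked for, a point or a joint stands for the part that bears it (a point fixed in the world has none). Each returns a list of dicts, best first, with "score" (0 to 1); they miss things now and then, are a little off and sometimes report something else, mostly with a low value. They report only what shows in the picture. A call takes as long as a camera call.
- arm.find_in(camera, name): "position" ([x, y, z] in m, in world coordinates, good to about 4 mm: the middle of the surface that is visible of it).
- arm.silhouettes(camera, name): "pixels" (400x640 bool, what is visible of it).
- arm.pinpoint(camera, name): "position" ([x, y, z] in m, in world coordinates, good to about 4 mm: a listed point, or the origin of a listed thing).
The state is a dict: "t": time; "q": joint angles; "qd": joint speeds; "joint_efforts": joint torques, N m; "eef_pos": TCP position; "ee_rot": TCP orientation; "force": force on the tool from outside, world axes, zero at the start; "moment": the same for the moment, N m; "width": finger opening in m; "gripper_force": force on a finger pad.
Only numpy, scipy, OpenCV 4.12 (cv2) and the standard library are available. Lean on these libraries where they do the work, as an engineer would, in place of code of your own. Each camera call takes 0.05 s, during which the arm holds its last target. There are 200 camera calls.

## Task

Clear the knifemaker's bench before the torch is lit: lay the sharpening stone flat in the steel drip tray and the short walnut handle block flat on the cork pad, both inside the open drawer of the green chest. Set each one down rather than dropping it, let go, and leave the drawer open with the tray and the pad in their places.

Things in the scene. Friction and masses are not known exactly. Their poses are not given: they have to be found in the camera images.
- stone_center (a point): Centre of the sharpening stone: two-layer grey block (dark below, light above), 115 long x 45 wide x 28 mm high, 0.2 to 0.45 kg, loose, flat on the bench left of the chest; underside 14 mm below this point. x axis along its length, y across its width (grasp across y from above), z up. Not the small plain slip stone (75 x 24 x 12 mm).
- block_center (a point): Centre of the walnut handle block: plain dark-wood block, 110 long x 40 wide x 30 mm high, about 0.1 kg, loose, flat on the bench left of the chest; underside 15 mm below this point. x axis along its length, y across its width (grasp across y from above), z up. Not the walnut blank almost twice as long (200 mm).
- tray_in (a point): Centre of the inner floor of the steel tray in one compartment (left or right) of the chest's open upper drawer. Inside 150 (x) x 125 mm (y), rim 11.5 mm up. x points into the chest, y left, z up. Compartment 165 x 140 mm, centred here; its walls rise 43 mm above this point, drawer front 50; chest front 86 mm off in +x, its top 63 mm up, with things on it to 125. Drawer slides stiffly (9 N).
- cork_top (a point): Centre of the upper face of the cork pad, 155 (x) x 130 (y) x 6 mm thick, lying loose in the other compartment of the same drawer. x points into the chest, y left, z up. Compartment 165 (x) x 140 mm (y), centred here; its walls rise 39 mm above this point, the drawer front 46 mm; the chest's front is 86 mm off in +x and its top 59 mm up.

How it is judged:
At the end, for the whole second after the job is handed in: The stone rests flat (within 7 degrees) on the floor of the tray, wholly inside its rim; the block rests flat (within 7 degrees) on the cork pad, inside its compartment; both are released and still, and the tray and the pad are within 50 mm of where they started (drawer still open) (x of stone_center in the frame of tray_in between -0.055 and 0.055 m and y of stone_center in the frame of tray_in between -0.045 and 0.045 m and z of stone_center in the frame of tray_in between 0.008 and 0.019 m and angle between each of stone_center, block_center's own z axis and vertical below 0.12 rad and x of block_center in the frame of cork_top between -0.065 and 0.065 m and y of block_center in the frame of cork_top between -0.055 and 0.055 m and z of block_center in the frame of cork_top between 0.009 and 0.021 m and distance of each of tray_in, cork_top from where it was at the start of the episode below 0.05 m and linear speed of each of stone, block below 0.02 m/s); the robot touches nothing.
It fails at once if the stone is dropped into the drawer (reaches 0.6 m/s, a fall of about 20 mm, low over the tray) (horizontal distance between stone_center and tray_in below 0.08 m and z of stone_center in the frame of tray_in below 0.04 m and linear speed of stone above 0.6 m/s).
It fails at once if the block is dropped into the drawer (reaches 0.6 m/s, a fall of about 20 mm, low over the pad) (horizontal distance between block_center and cork_top below 0.08 m and z of block_center in the frame of cork_top below 0.04 m and linear speed of block above 0.6 m/s).
It also fails if it takes over 64 s, if anything falls off the work surface, if the arm or the gripper's body presses on something with over 40 N, if the wrist force passes 120 N, or if a joint passes its speed limit or range.

## Working session

There is one attempt and no reset: what is moved stays moved. The work goes in short steps, Python scripts to look and compute and a tool call to move; the robot and the scene stay as the last step left them, time stands still between calls to the robot, and variables do not carry over. Pictures are saved under pics/ and viewed, at most 10 in all, crops included, and the job is handed in when it is done.

Besides the shell and the picture viewer there is one more tool, called after "Request:" in YAML: its name, and indented under it one key for each argument. move_arm: Moves the arm, as the interface text tells. Its arguments: {"type":"object","properties":{"increments":{"type":"array"},"force":{"type":"number"}},"required":["increments"]}

```bash
mkdir -p pics; python3 - <<'E'
from station import arm
import cv2,numpy as np
np.set_printoptions(precision=4,suppress=True)
s=arm.get_state();print(s['t'],s['eef_pos'],s['ee_rot'],s['width'])
for c in ['top','side']:
    im=arm.grab_frame(c);cv2.imwrite(f'pics/{c}0.png',im)
    for n in ['stone_center','block_center','tray_in','cork_top']:
        print(c,n,[(np.round(d['position'],4),round(d['score'],2)) for d in arm.pinpoint(c,n)][:3])
    for n in ['stone_center','block_center']:
        for d in arm.silhouettes(c,n)[:2]:
            m=d['pixels'].astype(np.uint8);print(n,d['score'],m.sum(),cv2.minAreaRect(cv2.findNonZero(m)))
    i=arm.camera_info(c);print(i['K'],i['extrinsics'])
E
```

```text
0.0 [ 0.2037 -0.6431  0.2912] [ 3.14   -0.0001 -2.8349] 0.08752370193846143
top stone_center [(array([0.4407, 0.1234, 0.0138]), 0.94)]
top block_center [(array([0.4964, 0.3629, 0.0126]), 0.76)]
top tray_in [(array([ 0.5826, -0.1193,  0.0605]), 0.93)]
top cork_top [(array([ 0.5786, -0.1177,  0.0595]), 0.7)]
stone_center 0.96 842 ((282.7692565917969, 222.84616088867188), (45.59635543823242, 19.30356788635254), 86.8201675415039)
block_center 0.87 806 ((190.12998962402344, 202.41000366210938), (44.406307220458984, 19.091882705688477), 81.8698959350586)
[[456.8385   0.     316.8737]
 [  0.     456.8385 196.5325]
 [  0.       0.       1.    ]] [[-0.007  -0.9919  0.1266  0.3564]
 [-0.9999  0.0087  0.0129  0.0178]
 [-0.0139 -0.1265 -0.9919  1.1823]
 [ 0.      0.      0.      1.    ]]
side stone_center [(array([0.4441, 0.121 , 0.0182]), 0.73)]
side block_center [(array([0.4951, 0.3594, 0.0163]), 0.88)]
side tray_in [(array([ 0.5815, -0.12  ,  0.064 ]), 0.56)]
side cork_top [(array([ 0.574 , -0.2618,  0.0654]), 0.72)]
stone_center 0.83 1025 ((318.3544616699219, 263.43450927734375), (49.517337799072266, 22.20528793334961), 24.227745056152344)
block_center 0.75 1166 ((237.46551513671875, 317.086181640625), (53.665950775146484, 23.583309173583984), 21.801410675048828)
[[514.7043   0.     323.6632]
 [  0.     514.7043 203.4266]
 [  0.       0.       1.    ]] [[-0.8254 -0.3636  0.432  -0.0632]
 [-0.5646  0.5243 -0.6375  0.8442]
 [ 0.0053 -0.77   -0.638   0.9329]
 [ 0.      0.      0.      1.    ]]
```

View pics/top0.png

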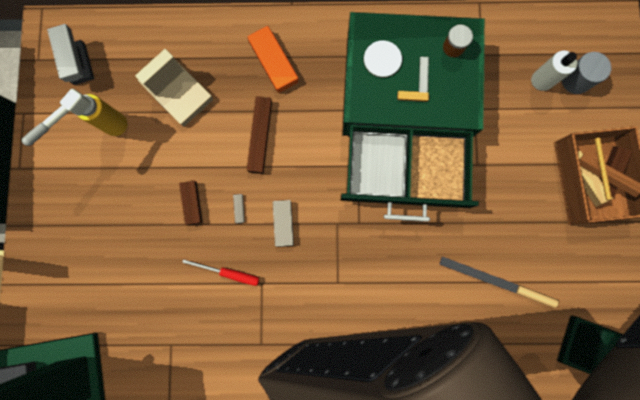

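View pics/side0.png

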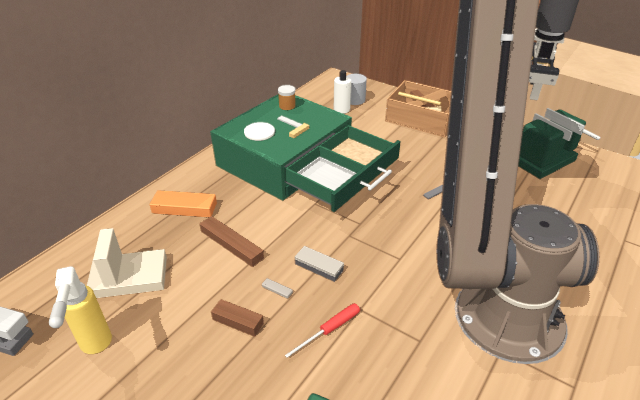

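The top view shows the stone at (284,223), the short block at (190,203), the tray as the left compartment at (380,165) and the cork at (441,168). The side view agrees. The top camera's cork point landed on the tray, so I'm discarding it. Next I'll turn the tool to yaw −π and head for the stone.

Request:
move_arm:
  increments:
    - {"jaw": 1, "twist": 0.12}
    - {"jaw": 1, "twist": 0.12}
    - {"jaw": 1, "twist": 0.066}
    - {"dx": -0.027, "dy": 0.031}
    - {"dx": -0.027, "dy": 0.031}
    - {"dx": -0.027, "dy": 0.031}
    - {"dx": -0.027, "dy": 0.031}
    - {"dx": -0.027, "dy": 0.031}
    - {"dx": -0.027, "dy": 0.031}
    - {"dx": -0.027, "dy": 0.031}
    - {"dx": -0.027, "dy": 0.031}
    - {"dx": -0.027, "dy": 0.031}
  force: 30

```text
$.increments[0]: bad value
```

Request:
move_arm:
  increments:
    - {"dy": 0.04}
    - {"dy": 0.04}
    - {"dy": 0.04}
    - {"dy": 0.04}
    - {"dy": 0.04}
    - {"dy": 0.04}
    - {"dy": 0.04}
    - {"dy": 0.04}
    - {"dy": 0.04}
    - {"dy": 0.04}
    - {"dy": 0.04}
    - {"dy": 0.04}

```text
$.increments[0]: bad value
```

```bash
cat > h.py <<'E'
from station import arm
import cv2,numpy as np
np.set_printoptions(precision=4,suppress=True)
def plane(px,info,z):
    K,T=info['K'],info['extrinsics']
    r=(T[:3,:3]@np.linalg.inv(K)@np.c_[px,np.ones(len(px))].T).T
    return T[:3,3]+r*((z-T[2,3])/r[:,2])[:,None]
def st():
    s=arm.get_state();print('t',s['t'],'p',s['eef_pos'],'rot',s['ee_rot'],'F',s['force'],'w',s['width'],'g',s['gripper_force']);return s
def look(c,n,z,png=None):
    "z: height of the visible plane; rect of silhouette on it, and pinpoint"
    info=arm.camera_info(c);im=arm.grab_frame(c)
    if png: cv2.imwrite('pics/'+png,im)
    print(c,n,'pin',[(np.round(d['position'],4),round(d['score'],2)) for d in arm.pinpoint(c,n)][:2])
    for d in arm.silhouettes(c,n)[:1]:
        m=d['pixels'].astype(np.uint8);k=max(cv2.findContours(m,0,1)[0],key=cv2.contourArea)[:,0]
        p=plane(k,info,z)[:,:2];(cx,cy),(w,h),a=cv2.minAreaRect((p*1000).astype(np.float32))
        if w<h:w,h,a=h,w,a+90
        print('  sil',round(d['score'],2),'c',cx/1e3,cy/1e3,'size',w,h,'yaw',np.radians((a+90)%180-90))
def delta(tgt,yaw=None):
    s=arm.get_state();y=s['ee_rot'][2];d=np.array(tgt)-s['eef_pos']
    if yaw is not None: print('twist',-(((yaw-y)+np.pi/2)%np.pi-np.pi/2))
    for yy in ([y] if yaw is None else [y,y+((yaw-y)+np.pi/2)%np.pi-np.pi/2]):
        c,sn=np.cos(yy),np.sin(yy);print('tool d',c*d[0]+sn*d[1],sn*d[0]-c*d[1],-d[2])
E
python3 - <<'E'
from h import *
st()
look('wrist','stone_center',.028,'w1.png');look('top','stone_center',.028);look('top','block_center',.03)
look('side','stone_center',.014);look('side','tray_in',.063);look('side','cork_top',.066)
E
```

```text
t 0.7 p [ 0.2038 -0.6435  0.2922] rot [-3.1416 -0.     -2.8348] F [-0.6622  0.1995 -0.5335] w 0.08742711207968606 g 0.0
wrist stone_center pin []
top stone_center pin [(array([0.4432, 0.1266, 0.014 ]), 0.8)]
  sil 0.58 c 0.437783447265625 0.12083784484863282 size 114.84607696533203 46.4351692199707 yaw 0.05879972148721013
top block_center pin [(array([0.5006, 0.3625, 0.0172]), 0.82)]
  sil 0.79 c 0.4911750183105469 0.35577835083007814 size 115.25409698486328 46.84827423095703 yaw 0.17468019800771434
side stone_center pin [(array([0.4427, 0.1179, 0.0175]), 0.96)]
  sil 0.58 c 0.44060153198242186 0.12328135681152344 size 126.43128967285156 66.64080810546875 yaw 0.0755880934231771
side tray_in pin [(array([ 0.5801, -0.1201,  0.0633]), 0.87)]
  sil 0.57 c 0.5996948852539062 -0.14283000183105468 size 132.9742889404297 104.32976531982422 yaw -0.06317524106275069
side cork_top pin [(array([ 0.572 , -0.2642,  0.0649]), 0.74)]
  sil 0.82 c 0.584708251953125 -0.280837890625 size 120.60787200927734 86.96405029296875 yaw -0.06328882488324256
```

View pics/w1.png

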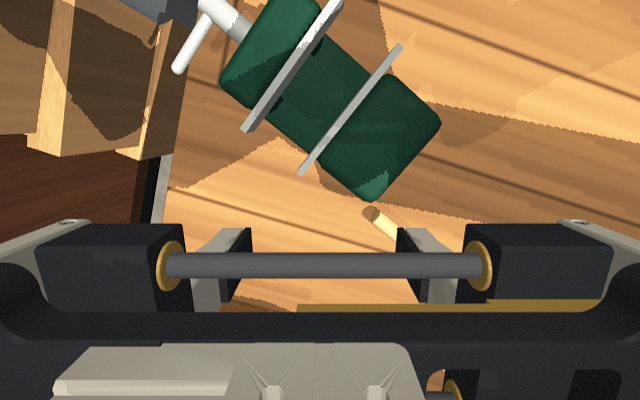

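The wrist picture shows only the vise, around (330,100), with the fingers at rows 230–300. Rows need every key, so I'll resend the moves in full.

Request:
move_arm:
  increments:
    - {"dx": 0, "dy": 0, "dz": 0, "jaw": 1, "twist": 0.12}
    - {"dx": 0, "dy": 0, "dz": 0, "jaw": 1, "twist": 0.12}
    - {"dx": 0, "dy": 0, "dz": 0, "jaw": 1, "twist": 0.066}
    - {"dx": -0.027, "dy": 0.031, "dz": 0, "jaw": 1, "twist": 0}
    - {"dx": -0.027, "dy": 0.031, "dz": 0, "jaw": 1, "twist": 0}
    - {"dx": -0.027, "dy": 0.031, "dz": 0, "jaw": 1, "twist": 0}
    - {"dx": -0.027, "dy": 0.031, "dz": 0, "jaw": 1, "twist": 0}
    - {"dx": -0.027, "dy": 0.031, "dz": 0, "jaw": 1, "twist": 0}
    - {"dx": -0.027, "dy": 0.031, "dz": 0, "jaw": 1, "twist": 0}
    - {"dx": -0.027, "dy": 0.031, "dz": 0, "jaw": 1, "twist": 0}
    - {"dx": -0.027, "dy": 0.031, "dz": 0, "jaw": 1, "twist": 0}
    - {"dx": -0.027, "dy": 0.031, "dz": 0, "jaw": 1, "twist": 0}
  force: 30

```text
t: 2.6
eef_pos: [0.4476, -0.3625, 0.2926]
ee_rot: [-3.141, 0.001, -3.141]
force: [1.0, -0.7, -0.2]
width: 0.0873
gripper_force: 0.0
```

Request:
move_arm:
  increments:
    - {"dx": 0, "dy": 0.04, "dz": 0, "jaw": 1, "twist": 0}
    - {"dx": 0, "dy": 0.04, "dz": 0, "jaw": 1, "twist": 0}
    - {"dx": 0, "dy": 0.04, "dz": 0, "jaw": 1, "twist": 0}
    - {"dx": 0, "dy": 0.04, "dz": 0, "jaw": 1, "twist": 0}
    - {"dx": 0, "dy": 0.04, "dz": 0, "jaw": 1, "twist": 0}
    - {"dx": 0, "dy": 0.04, "dz": 0, "jaw": 1, "twist": 0}
    - {"dx": 0, "dy": 0.04, "dz": 0, "jaw": 1, "twist": 0}
    - {"dx": 0, "dy": 0.04, "dz": 0, "jaw": 1, "twist": 0}
    - {"dx": 0, "dy": 0.04, "dz": 0, "jaw": 1, "twist": 0}
    - {"dx": 0, "dy": 0.04, "dz": 0, "jaw": 1, "twist": 0}
    - {"dx": 0, "dy": 0.04, "dz": 0, "jaw": 1, "twist": 0}

```text
t: 3.52
eef_pos: [0.4457, 0.0777, 0.2927]
ee_rot: [3.141, 0.001, -3.141]
force: [1.9, -1.1, -0.2]
width: 0.0877
gripper_force: 0.0
```

```bash
python3 - <<'E'
from h import *
st()
look('wrist','stone_center',.028,'w2.png');look('wrist','stone_center',.028)
delta([.44,.121,.092],.06)
print(arm.camera_info('wrist')['extrinsics'])
E
```

```text
t 3.5167 p [0.4457 0.0777 0.2927] rot [ 3.1408  0.0013 -3.1405] F [ 1.8662 -1.0611 -0.2071] w 0.08774235822734623 g 0.0
wrist stone_center pin [(array([0.4388, 0.1179, 0.0149]), 0.56)]
  sil 0.95 c 0.4399031372070312 0.12133160400390625 size 115.81294250488281 47.9857063293457 yaw 0.03572399240221597
wrist stone_center pin [(array([0.4371, 0.1208, 0.0116]), 0.57)]
  sil 0.75 c 0.439886474609375 0.12190483093261718 size 115.50114440917969 45.999969482421875 yaw 0.06194023755792926
twist -0.059300175214776374
tool d 0.006083531968384956 0.04576959897909445 0.20016208206765493
tool d 0.0033602839011730003 0.04604969103067905 0.20016208206765493
[[-0.002   0.9645  0.264   0.3742]
 [ 1.      0.002   0.0005  0.0765]
 [ 0.      0.264  -0.9645  0.3855]
 [ 0.      0.      0.      1.    ]]
```

View pics/w2.png

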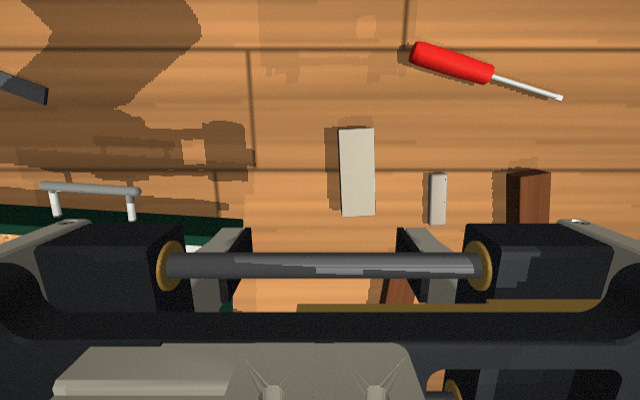

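The wrist view shows the light stone at (357,171), with the small slip at (437,198) clear of it. Centre is (0.440, 0.1215), yaw about 0.055. Going down on it.

Request:
move_arm:
  increments:
    - {"dx": 0.002, "dy": 0.023, "dz": 0, "jaw": 1, "twist": -0.055}
    - {"dx": 0.002, "dy": 0.023, "dz": 0, "jaw": 1, "twist": 0}
    - {"dx": 0, "dy": 0, "dz": 0.04, "jaw": 1, "twist": 0}
    - {"dx": 0, "dy": 0, "dz": 0.04, "jaw": 1, "twist": 0}
    - {"dx": 0, "dy": 0, "dz": 0.04, "jaw": 1, "twist": 0}
    - {"dx": 0, "dy": 0, "dz": 0.03, "jaw": 1, "twist": 0}
    - {"dx": 0, "dy": 0, "dz": 0.02, "jaw": 1, "twist": 0}
    - {"dx": 0, "dy": 0, "dz": 0, "jaw": 1, "twist": 0}

```text
t: 4.48
eef_pos: [0.4391, 0.1186, 0.1185]
ee_rot: [-3.138, -0.006, -3.089]
force: [-0.6, 0.5, 0.3]
width: 0.0877
gripper_force: 0.0
```

```bash
python3 - <<'E'
from h import *
st()
look('wrist','stone_center',.028)
delta([.44,.1215,.072],.055)
E
```

```text
t 4.4833 p [0.4391 0.1186 0.1185] rot [-3.1377 -0.0063 -3.0892] F [-0.5775  0.5048  0.3327] w 0.08770130073124643 g 0.0
wrist stone_center pin [(array([0.4363, 0.1212, 0.0119]), 0.92)]
  sil 0.7 c 0.4189634399414062 0.12128585815429688 size 76.31094360351562 44.80642318725586 yaw 0.062003995298901445
twist -0.00042642958061733793
tool d 0.0017993401523540638 0.0004900310849453355 0.05119683397817905
tool d 0.0017991310250123822 0.000490798332234476 0.05119683397817905
```

Request:
move_arm:
  increments:
    - {"dx": 0, "dy": 0, "dz": 0.02, "jaw": 1, "twist": 0}
    - {"dx": 0, "dy": 0, "dz": 0.015, "jaw": 1, "twist": 0}
    - {"dx": 0, "dy": 0, "dz": 0.01, "jaw": 1, "twist": 0}
    - {"dx": 0, "dy": 0, "dz": 0, "jaw": 1, "twist": 0}
    - {"dx": 0, "dy": 0, "dz": 0, "jaw": 1, "twist": 0}

```text
t: 5.05
eef_pos: [0.4418, 0.1219, 0.0785]
ee_rot: [3.141, 0.002, -3.086]
force: [0.7, -0.7, 0.5]
width: 0.0876
gripper_force: 0.0
```

Request:
move_arm:
  increments:
    - {"dx": 0.001, "dy": 0, "dz": 0.005, "jaw": 1, "twist": 0}
    - {"dx": 0, "dy": 0, "dz": 0, "jaw": -1, "twist": 0}
    - {"dx": 0, "dy": 0, "dz": 0, "jaw": -1, "twist": 0}
    - {"dx": 0, "dy": 0, "dz": 0, "jaw": -1, "twist": 0}
    - {"dx": 0, "dy": 0, "dz": 0, "jaw": -1, "twist": 0}
    - {"dx": 0, "dy": 0, "dz": 0, "jaw": -1, "twist": 0}
    - {"dx": 0, "dy": 0, "dz": 0, "jaw": -1, "twist": 0}
    - {"dx": 0, "dy": 0, "dz": 0, "jaw": -1, "twist": 0}
  force: 40

```text
t: 5.72
eef_pos: [0.44, 0.1216, 0.0722]
ee_rot: [3.142, 0.0, -3.086]
force: [-0.2, -0.4, -0.0]
width: 0.0468
gripper_force: 0.0
```

Request:
move_arm:
  increments:
    - {"dx": 0, "dy": 0, "dz": 0, "jaw": -1, "twist": 0}
    - {"dx": 0, "dy": 0, "dz": 0, "jaw": -1, "twist": 0}
    - {"dx": 0, "dy": 0, "dz": 0, "jaw": -1, "twist": 0}
    - {"dx": 0, "dy": 0, "dz": -0.005, "jaw": -1, "twist": 0}
    - {"dx": 0, "dy": 0, "dz": -0.01, "jaw": -1, "twist": 0}
    - {"dx": 0, "dy": 0, "dz": -0.02, "jaw": -1, "twist": 0}
    - {"dx": 0, "dy": 0, "dz": -0.03, "jaw": -1, "twist": 0}
    - {"dx": 0, "dy": 0, "dz": -0.04, "jaw": -1, "twist": 0}
    - {"dx": 0, "dy": 0, "dz": -0.04, "jaw": -1, "twist": 0}
    - {"dx": 0, "dy": 0, "dz": -0.035, "jaw": -1, "twist": 0}
    - {"dx": 0, "dy": 0, "dz": 0, "jaw": -1, "twist": 0}

```text
t: 6.63
eef_pos: [0.4424, 0.1228, 0.2593]
ee_rot: [3.137, 0.01, -3.085]
force: [0.6, 1.3, -3.8]
width: 0.0449
gripper_force: 40.0
```

```bash
python3 - <<'E'
from h import *
st()
for c in ['top','side']:
  arm.grab_frame(c)
  for n in ['tray_in','cork_top']:
    print(c,n,[(np.round(d['position'],4),round(d['score'],2)) for d in arm.pinpoint(c,n)][:3])
look('top','tray_in',.066);look('top','cork_top',.066)
delta([.581,-.12,.25],-.06)
E
```

```text
t 6.6333 p [0.4424 0.1228 0.2593] rot [ 3.1367  0.0098 -3.0847] F [ 0.5948  1.3066 -3.7754] w 0.04492021910936391 g 39.99449908733368
top tray_in [(array([ 0.5784, -0.117 ,  0.0594]), 0.7)]
top cork_top []
side tray_in [(array([ 0.5808, -0.1198,  0.0615]), 0.53)]
side cork_top [(array([ 0.5741, -0.2631,  0.0666]), 0.76)]
top tray_in pin [(array([ 0.5807, -0.1189,  0.0622]), 0.63)]
  sil 0.92 c 0.5801455078125 -0.1204081802368164 size 156.16455078125 135.1183319091797 yaw -0.05643557929208715
top cork_top pin [(array([ 0.5738, -0.2618,  0.0727]), 0.58)]
  sil 0.61 c 0.5694154052734375 -0.26361053466796874 size 154.21202087402344 128.96946716308594 yaw -0.06083605351927958
twist 0.11576272547877053
tool d -0.12746154245257021 -0.24894839113499587 0.001618426035784326
tool d -0.15536305940447517 -0.23255981171641152 0.001618426035784326
```

The stone is held at width 44.9 mm and about 0.38 kg. Carrying it over the tray at (0.5805, −0.1195), yaw −0.058.

Request:
move_arm:
  increments:
    - {"dx": 0, "dy": 0, "dz": 0, "jaw": -1, "twist": 0.06}
    - {"dx": 0, "dy": 0, "dz": 0, "jaw": -1, "twist": 0.055}
    - {"dx": -0.02, "dy": -0.03, "dz": 0, "jaw": -1, "twist": 0}
    - {"dx": -0.02, "dy": -0.03, "dz": 0, "jaw": -1, "twist": 0}
    - {"dx": -0.02, "dy": -0.03, "dz": 0, "jaw": -1, "twist": 0}
    - {"dx": -0.02, "dy": -0.03, "dz": 0, "jaw": -1, "twist": 0}
    - {"dx": -0.02, "dy": -0.03, "dz": 0, "jaw": -1, "twist": 0}
    - {"dx": -0.02, "dy": -0.03, "dz": 0, "jaw": -1, "twist": 0}
    - {"dx": -0.02, "dy": -0.03, "dz": 0, "jaw": -1, "twist": 0}
    - {"dx": -0.015, "dy": -0.0225, "dz": 0, "jaw": -1, "twist": 0}
    - {"dx": 0, "dy": 0, "dz": 0, "jaw": -1, "twist": 0}
    - {"dx": 0, "dy": 0, "dz": 0, "jaw": -1, "twist": 0}

```text
t: 8.23
eef_pos: [0.5812, -0.1212, 0.2509]
ee_rot: [-3.141, -0.002, 3.08]
force: [-0.0, 0.9, -4.0]
width: 0.0449
gripper_force: 40.0
```

```bash
python3 - <<'E'
from h import *
st()
look('wrist','stone_center',.19,'w3.png')
look('wrist','tray_in',.066)
delta([.5805,-.1195,.135],-.058)
E
```

```text
t 8.2333 p [ 0.5812 -0.1212  0.2509] rot [-3.1413 -0.0019  3.0796] F [-0.0076  0.855  -3.9808] w 0.0449257141648305 g 39.99405652284622
wrist stone_center pin [(array([ 0.5761, -0.1246,  0.1908]), 0.81)]
  sil 0.85 c 0.5539304809570312 -0.11839064025878906 size 62.51174545288086 50.29924392700195 yaw -0.0592971458833773
wrist tray_in pin []
  sil 0.7 c 0.5608230590820312 -0.11696086120605469 size 134.85244750976562 114.36829376220703 yaw 1.5131094612646356
twist 0.00011379507517972343
tool d 0.00021079630377772907 -0.0006243636732364792 0.11746030422161413
tool d 0.00021072525290191264 -0.0006243876567751212 0.11746030422161413
```

View pics/w3.png

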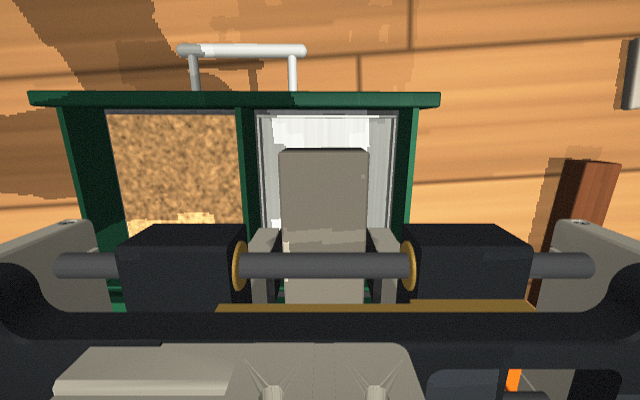

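The picture shows the stone at (322,225), aligned and centred over the tray, whose inside spans columns 262–395. Descending.

Request:
move_arm:
  increments:
    - {"dx": 0, "dy": 0, "dz": 0.02, "jaw": -1, "twist": 0}
    - {"dx": 0, "dy": 0, "dz": 0.025, "jaw": -1, "twist": 0}
    - {"dx": 0, "dy": 0, "dz": 0.025, "jaw": -1, "twist": 0}
    - {"dx": 0, "dy": 0, "dz": 0.02, "jaw": -1, "twist": 0}
    - {"dx": 0, "dy": 0, "dz": 0.01, "jaw": -1, "twist": 0}
    - {"dx": 0, "dy": 0, "dz": 0, "jaw": -1, "twist": 0}
    - {"dx": 0, "dy": 0, "dz": 0, "jaw": -1, "twist": 0}
    - {"dx": 0, "dy": 0, "dz": 0, "jaw": -1, "twist": 0}

```text
t: 9.2
eef_pos: [0.582, -0.1195, 0.1538]
ee_rot: [-3.142, 0.002, 3.083]
force: [0.0, 0.1, -3.2]
width: 0.045
gripper_force: 40.0
```

Request:
move_arm:
  increments:
    - {"dx": 0, "dy": 0, "dz": 0.003, "jaw": -1, "twist": 0}
    - {"dx": 0, "dy": 0, "dz": 0.003, "jaw": -1, "twist": 0}
    - {"dx": 0, "dy": 0, "dz": 0.003, "jaw": -1, "twist": 0}
    - {"dx": 0, "dy": 0, "dz": 0, "jaw": -1, "twist": 0}
    - {"dx": 0, "dy": 0, "dz": 0, "jaw": -1, "twist": 0}

```text
t: 9.62
eef_pos: [0.5808, -0.1198, 0.1431]
ee_rot: [-3.142, -0.0, 3.082]
force: [-0.0, 0.6, -4.7]
width: 0.0449
gripper_force: 40.0
```

Request:
move_arm:
  increments:
    - {"dx": 0, "dy": 0, "dz": 0.002, "jaw": -1, "twist": 0}
    - {"dx": 0, "dy": 0, "dz": 0.002, "jaw": -1, "twist": 0}
    - {"dx": 0, "dy": 0, "dz": 0.001, "jaw": -1, "twist": 0}
    - {"dx": 0, "dy": 0, "dz": 0, "jaw": -1, "twist": 0}
    - {"dx": 0, "dy": 0, "dz": 0, "jaw": -1, "twist": 0}

```text
t: 10.03
eef_pos: [0.5809, -0.1198, 0.138]
ee_rot: [-3.142, -0.0, 3.082]
force: [-0.1, -0.1, -4.3]
width: 0.0446
gripper_force: 40.0
```

Request:
move_arm:
  increments:
    - {"dx": 0, "dy": 0, "dz": 0.001, "jaw": -1, "twist": 0}
    - {"dx": 0, "dy": 0, "dz": 0.001, "jaw": -1, "twist": 0}
    - {"dx": 0, "dy": 0, "dz": 0, "jaw": -1, "twist": 0}
    - {"dx": 0, "dy": 0, "dz": 0, "jaw": -1, "twist": 0}

```text
t: 10.37
eef_pos: [0.5809, -0.1197, 0.1361]
ee_rot: [-3.142, -0.0, 3.082]
force: [-0.5, 0.1, -3.4]
width: 0.0444
gripper_force: 40.0
```

Request:
move_arm:
  increments:
    - {"dx": 0, "dy": 0, "dz": 0.001, "jaw": -1, "twist": 0}
    - {"dx": 0, "dy": 0, "dz": 0.001, "jaw": -1, "twist": 0}
    - {"dx": 0, "dy": 0, "dz": 0, "jaw": -1, "twist": 0}
    - {"dx": 0, "dy": 0, "dz": 0, "jaw": -1, "twist": 0}

```text
t: 10.7
eef_pos: [0.581, -0.1197, 0.1347]
ee_rot: [-3.142, 0.0, 3.083]
force: [-2.1, 0.8, 2.3]
width: 0.0445
gripper_force: 40.0
```

Request:
move_arm:
  increments:
    - {"dx": 0, "dy": 0, "dz": 0.001, "jaw": -1, "twist": 0}
    - {"dx": 0, "dy": 0, "dz": 0, "jaw": -1, "twist": 0}
    - {"dx": 0, "dy": 0, "dz": 0, "jaw": -1, "twist": 0}

```text
t: 10.95
eef_pos: [0.5811, -0.1197, 0.1347]
ee_rot: [-3.141, 0.001, 3.083]
force: [-6.1, 2.7, 11.3]
width: 0.045
gripper_force: 40.0
```

Contact: the upward force rose to 11 N at TCP z 0.1347. Releasing with a partial opening, since the tray walls are close.

Request:
move_arm:
  increments:
    - {"dx": 0, "dy": 0, "dz": 0, "jaw": 0.2, "twist": 0}
    - {"dx": 0, "dy": 0, "dz": 0, "jaw": 0.4, "twist": 0}
    - {"dx": 0, "dy": 0, "dz": 0, "jaw": 0.4, "twist": 0}
    - {"dx": 0, "dy": 0, "dz": 0, "jaw": 0.4, "twist": 0}
    - {"dx": 0, "dy": 0, "dz": 0, "jaw": 0.4, "twist": 0}
    - {"dx": 0, "dy": 0, "dz": 0, "jaw": 0.4, "twist": 0}

```text
t: 11.45
eef_pos: [0.581, -0.1198, 0.133]
ee_rot: [-3.142, -0.0, 3.082]
force: [0.2, 0.1, 0.6]
width: 0.0611
gripper_force: 0.0
```

Request:
move_arm:
  increments:
    - {"dx": 0, "dy": 0, "dz": -0.01, "jaw": 0.4, "twist": 0}
    - {"dx": 0, "dy": 0, "dz": -0.02, "jaw": 0.4, "twist": 0}
    - {"dx": 0, "dy": 0, "dz": -0.035, "jaw": 0.4, "twist": 0}
    - {"dx": 0, "dy": 0, "dz": -0.04, "jaw": 0.4, "twist": 0}
    - {"dx": 0, "dy": 0, "dz": -0.04, "jaw": 1, "twist": 0}
    - {"dx": 0.01, "dy": 0.04, "dz": 0, "jaw": 1, "twist": 0}
    - {"dx": 0.01, "dy": 0.04, "dz": 0, "jaw": 1, "twist": 0}
    - {"dx": 0.01, "dy": 0.04, "dz": 0, "jaw": 1, "twist": 0}
    - {"dx": 0.01, "dy": 0.04, "dz": 0, "jaw": 1, "twist": 0}
    - {"dx": 0.01, "dy": 0.04, "dz": 0, "jaw": 1, "twist": 0}
    - {"dx": 0.01, "dy": 0.04, "dz": 0, "jaw": 1, "twist": 0}
    - {"dx": 0.01, "dy": 0.04, "dz": 0, "jaw": 1, "twist": 0}

```text
t: 12.45
eef_pos: [0.5269, 0.1657, 0.2794]
ee_rot: [3.141, 0.001, 3.083]
force: [1.2, -0.6, 0.4]
width: 0.0873
gripper_force: 0.0
```

Request:
move_arm:
  increments:
    - {"dx": 0.01, "dy": 0.04, "dz": 0, "jaw": 1, "twist": 0}
    - {"dx": 0.01, "dy": 0.04, "dz": 0, "jaw": 1, "twist": 0}
    - {"dx": 0.01, "dy": 0.04, "dz": 0, "jaw": 1, "twist": 0}
    - {"dx": 0.01, "dy": 0.04, "dz": 0, "jaw": 1, "twist": 0}
    - {"dx": 0, "dy": 0, "dz": 0, "jaw": 1, "twist": -0.12}
    - {"dx": 0, "dy": 0, "dz": 0, "jaw": 1, "twist": -0.11}
    - {"dx": 0, "dy": 0, "dz": 0, "jaw": 1, "twist": 0}

```text
t: 13.03
eef_pos: [0.4967, 0.3269, 0.2786]
ee_rot: [-3.141, 0.0, -2.964]
force: [0.6, -0.7, 0.9]
width: 0.0878
gripper_force: 0.0
```

```bash
python3 - <<'E'
from h import *
st()
look('wrist','block_center',.03,'w4.png');look('wrist','block_center',.03);look('top','stone_center',.09,'t4.png')
look('side','stone_center',.09);look('side','tray_in',.063)
delta([.494,.357,.073],.165)
a=cv2.imread('pics/t4.png')[100:240,330:490];b=cv2.imread('pics/w4.png')
cv2.imwrite('pics/c4.png',np.vstack([cv2.resize(a,(320,280),interpolation=2),cv2.resize(b,(320,200))]))
E
```

```text
t 13.0333 p [0.4967 0.3269 0.2786] rot [-3.1415  0.0001 -2.9641] F [ 0.6307 -0.7135  0.8973] w 0.08777422556230902 g 0.0
wrist block_center pin [(array([0.4965, 0.3612, 0.013 ]), 0.95)]
  sil 0.79 c 0.4937552490234375 0.3601037902832031 size 110.97982788085938 42.40536117553711 yaw 0.18669688018885625
wrist block_center pin [(array([0.4968, 0.3601, 0.0154]), 0.81)]
  sil 0.81 c 0.4930332946777344 0.3608719787597656 size 110.81907653808594 41.62465286254883 yaw 0.17784381700088991
top stone_center pin [(array([ 0.5842, -0.1173,  0.0758]), 0.7)]
  sil 0.98 c 0.5781066284179688 -0.1177649917602539 size 120.47953796386719 52.08785629272461 yaw -0.048216664693939114
side stone_center pin [(array([ 0.5831, -0.117 ,  0.0788]), 0.64)]
  sil 0.66 c 0.5768114013671874 -0.1032021484375 size 125.2973861694336 76.4874496459961 yaw -0.0718032172043349
side tray_in pin [(array([ 0.5801, -0.1194,  0.0638]), 0.9)]
twist 0.005508441207654258
tool d -0.0021348404878305765 0.03114476191372828 0.20514603380229107
tool d -0.0019632498769318373 0.031156048987187504 0.20514603380229107
```

View pics/c4.png

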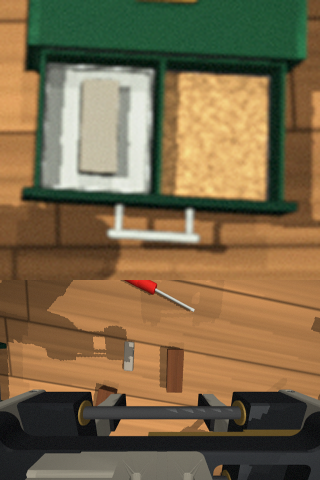

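The stone lies flat in the tray (crop at (98,125)), and the cork pad is free. The block is at (0.4945, 0.360), yaw 0.18, with the slip well clear. Descending onto it.

Request:
move_arm:
  increments:
    - {"dx": -0.004, "dy": 0.033, "dz": 0, "jaw": 1, "twist": 0}
    - {"dx": 0, "dy": 0, "dz": 0.03, "jaw": 1, "twist": 0}
    - {"dx": 0, "dy": 0, "dz": 0.035, "jaw": 1, "twist": 0}
    - {"dx": 0, "dy": 0, "dz": 0.035, "jaw": 1, "twist": 0}
    - {"dx": 0, "dy": 0, "dz": 0.03, "jaw": 1, "twist": 0}
    - {"dx": 0, "dy": 0, "dz": 0.02, "jaw": 1, "twist": 0}
    - {"dx": 0, "dy": 0, "dz": 0.02, "jaw": 1, "twist": 0}
    - {"dx": 0, "dy": 0, "dz": 0.015, "jaw": 1, "twist": 0}
    - {"dx": 0, "dy": 0, "dz": 0.01, "jaw": 1, "twist": 0}
    - {"dx": 0, "dy": 0, "dz": 0, "jaw": 1, "twist": 0}
    - {"dx": 0, "dy": 0, "dz": 0, "jaw": 1, "twist": 0}

```text
t: 14.7
eef_pos: [0.4956, 0.3593, 0.0831]
ee_rot: [-3.141, -0.0, -2.971]
force: [0.5, -0.3, 0.2]
width: 0.0875
gripper_force: 0.0
```

Request:
move_arm:
  increments:
    - {"dx": 0, "dy": 0, "dz": 0.006, "jaw": 1, "twist": 0}
    - {"dx": 0, "dy": 0, "dz": 0.005, "jaw": 1, "twist": 0}
    - {"dx": 0, "dy": 0, "dz": 0, "jaw": 0.5, "twist": 0}
    - {"dx": 0, "dy": 0, "dz": 0, "jaw": -1, "twist": 0}
    - {"dx": 0, "dy": 0, "dz": 0, "jaw": -1, "twist": 0}
    - {"dx": 0, "dy": 0, "dz": 0, "jaw": -1, "twist": 0}
    - {"dx": 0, "dy": 0, "dz": 0, "jaw": -1, "twist": 0}
    - {"dx": 0, "dy": 0, "dz": 0, "jaw": -1, "twist": 0}
    - {"dx": 0, "dy": 0, "dz": 0, "jaw": -1, "twist": 0}
    - {"dx": 0, "dy": 0, "dz": 0, "jaw": -1, "twist": 0}
    - {"dx": 0, "dy": 0, "dz": 0, "jaw": -1, "twist": 0}
    - {"dx": 0, "dy": 0, "dz": 0, "jaw": -1, "twist": 0}
  force: 25

```text
t: 15.7
eef_pos: [0.4955, 0.3593, 0.0723]
ee_rot: [3.141, 0.0, -2.971]
force: [-0.7, -0.1, 1.0]
width: 0.0401
gripper_force: 25.0
```

Request:
move_arm:
  increments:
    - {"dx": 0, "dy": 0, "dz": -0.005, "jaw": -1, "twist": 0}
    - {"dx": 0, "dy": 0, "dz": -0.015, "jaw": -1, "twist": 0}
    - {"dx": 0, "dy": 0, "dz": -0.03, "jaw": -1, "twist": 0}
    - {"dx": 0, "dy": 0, "dz": -0.04, "jaw": -1, "twist": 0}
    - {"dx": 0, "dy": 0, "dz": -0.04, "jaw": -1, "twist": 0}
    - {"dx": 0, "dy": 0, "dz": -0.04, "jaw": -1, "twist": 0}
    - {"dx": 0, "dy": 0, "dz": -0.02, "jaw": -1, "twist": 0}
    - {"dx": 0, "dy": 0, "dz": 0, "jaw": -1, "twist": 0.12}
    - {"dx": 0, "dy": 0, "dz": 0, "jaw": -1, "twist": 0.11}
    - {"dx": -0.007, "dy": -0.025, "dz": 0, "jaw": -1, "twist": 0}
    - {"dx": -0.007, "dy": -0.038, "dz": 0, "jaw": -1, "twist": 0}
    - {"dx": -0.007, "dy": -0.038, "dz": 0, "jaw": -1, "twist": 0}

```text
t: 16.7
eef_pos: [0.5101, 0.2565, 0.262]
ee_rot: [-3.141, -0.0, 3.084]
force: [0.6, 0.5, -1.3]
width: 0.04
gripper_force: 25.0
```

Request:
move_arm:
  increments:
    - {"dx": -0.007, "dy": -0.038, "dz": 0, "jaw": -1, "twist": 0}
    - {"dx": -0.007, "dy": -0.038, "dz": 0, "jaw": -1, "twist": 0}
    - {"dx": -0.007, "dy": -0.038, "dz": 0, "jaw": -1, "twist": 0}
    - {"dx": -0.007, "dy": -0.038, "dz": 0, "jaw": -1, "twist": 0}
    - {"dx": -0.007, "dy": -0.038, "dz": 0, "jaw": -1, "twist": 0}
    - {"dx": -0.007, "dy": -0.038, "dz": 0, "jaw": -1, "twist": 0}
    - {"dx": -0.007, "dy": -0.038, "dz": 0, "jaw": -1, "twist": 0}
    - {"dx": -0.007, "dy": -0.038, "dz": 0, "jaw": -1, "twist": 0}
    - {"dx": -0.007, "dy": -0.038, "dz": 0, "jaw": -1, "twist": 0}
    - {"dx": -0.007, "dy": -0.038, "dz": 0, "jaw": -1, "twist": 0}
    - {"dx": 0, "dy": 0, "dz": 0, "jaw": -1, "twist": 0}
    - {"dx": 0, "dy": 0, "dz": 0, "jaw": -1, "twist": 0}

```text
t: 17.7
eef_pos: [0.5574, -0.1285, 0.2619]
ee_rot: [-3.142, -0.001, 3.078]
force: [-0.1, -0.5, -1.1]
width: 0.04
gripper_force: 25.0
```

```bash
python3 - <<'E'
from h import *
st()
delta([.573,-.263,.15],-.058)
E
```

```text
t 17.7 p [ 0.5574 -0.1285  0.2619] rot [-3.1416 -0.0009  3.0784] F [-0.1332 -0.5136 -1.0905] w 0.039998983268178384 g 24.999633729457855
twist -0.005204611230420486
tool d -0.02409199010620678 -0.13326793599020348 0.11188750015219265
tool d -0.023398059140385292 -0.13339151989099443 0.11188750015219265
```

Request:
move_arm:
  increments:
    - {"dx": -0.006, "dy": -0.035, "dz": 0, "jaw": -1, "twist": 0}
    - {"dx": -0.006, "dy": -0.035, "dz": 0, "jaw": -1, "twist": 0}
    - {"dx": -0.006, "dy": -0.035, "dz": 0, "jaw": -1, "twist": 0}
    - {"dx": -0.006, "dy": -0.0285, "dz": 0, "jaw": -1, "twist": 0}
    - {"dx": 0, "dy": 0, "dz": 0, "jaw": -1, "twist": 0}
    - {"dx": 0, "dy": 0, "dz": 0.02, "jaw": -1, "twist": 0}
    - {"dx": 0, "dy": 0, "dz": 0.03, "jaw": -1, "twist": 0}
    - {"dx": 0, "dy": 0, "dz": 0.01, "jaw": -1, "twist": 0}
    - {"dx": 0, "dy": 0, "dz": 0, "jaw": -1, "twist": 0}
    - {"dx": 0, "dy": 0, "dz": 0, "jaw": -1, "twist": 0}

```text
t: 18.53
eef_pos: [0.5741, -0.2603, 0.2025]
ee_rot: [-3.141, -0.001, 3.084]
force: [0.5, 0.1, 0.2]
width: 0.0399
gripper_force: 25.0
```

```bash
python3 - <<'E'
from h import *
st()
cv2.imwrite('pics/w5.png',arm.grab_frame('wrist'))
delta([.573,-.263,.15],-.058)
E
```

```text
t 18.5333 p [ 0.5741 -0.2603  0.2025] rot [-3.1413 -0.0011  3.0838] F [0.4734 0.1048 0.1871] w 0.03989878915628724 g 24.99983847141266
twist 0.00025396917843112377
tool d 0.0015711051823251703 -0.002587655825223615 0.05346981017985794
tool d 0.0015704479468398285 -0.0025880547540593647 0.05346981017985794
```

View pics/w5.png

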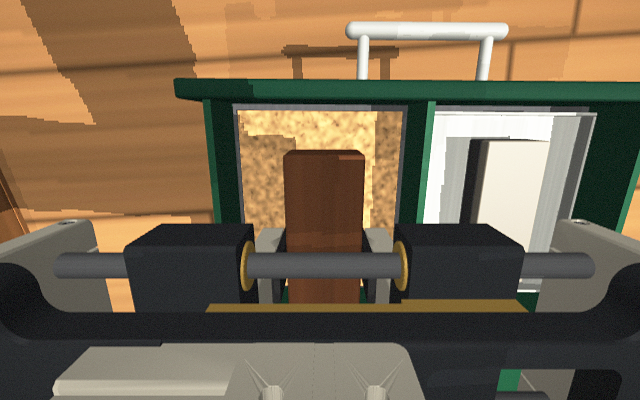

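The block is at (324,225), centred over the cork, whose inside spans columns 238–403. Descending.

Request:
move_arm:
  increments:
    - {"dx": 0, "dy": -0.001, "dz": 0.015, "jaw": -1, "twist": 0}
    - {"dx": 0, "dy": 0, "dz": 0.02, "jaw": -1, "twist": 0}
    - {"dx": 0, "dy": 0, "dz": 0.012, "jaw": -1, "twist": 0}
    - {"dx": 0, "dy": 0, "dz": 0.006, "jaw": -1, "twist": 0}
    - {"dx": 0, "dy": 0, "dz": 0.003, "jaw": -1, "twist": 0}
    - {"dx": 0, "dy": 0, "dz": 0, "jaw": -1, "twist": 0}
    - {"dx": 0, "dy": 0, "dz": 0, "jaw": -1, "twist": 0}
    - {"dx": 0, "dy": 0, "dz": 0, "jaw": -1, "twist": 0}

```text
t: 19.25
eef_pos: [0.5744, -0.2622, 0.1472]
ee_rot: [-3.141, 0.001, 3.083]
force: [0.3, -0.2, -0.5]
width: 0.0398
gripper_force: 25.0
```

Request:
move_arm:
  increments:
    - {"dx": 0, "dy": 0, "dz": 0.002, "jaw": -1, "twist": 0}
    - {"dx": 0, "dy": 0, "dz": 0.002, "jaw": -1, "twist": 0}
    - {"dx": 0, "dy": 0, "dz": 0, "jaw": -1, "twist": 0}
    - {"dx": 0, "dy": 0, "dz": 0, "jaw": -1, "twist": 0}

```text
t: 19.58
eef_pos: [0.5738, -0.262, 0.1421]
ee_rot: [-3.142, -0.0, 3.082]
force: [0.4, -0.6, -1.2]
width: 0.0399
gripper_force: 25.0
```

Request:
move_arm:
  increments:
    - {"dx": 0, "dy": 0, "dz": 0.001, "jaw": -1, "twist": 0}
    - {"dx": 0, "dy": 0, "dz": 0.001, "jaw": -1, "twist": 0}
    - {"dx": 0, "dy": 0, "dz": 0, "jaw": -1, "twist": 0}
    - {"dx": 0, "dy": 0, "dz": 0, "jaw": -1, "twist": 0}

```text
t: 19.92
eef_pos: [0.5738, -0.262, 0.1401]
ee_rot: [3.142, -0.0, 3.082]
force: [0.1, -0.4, -1.8]
width: 0.0399
gripper_force: 25.0
```

Request:
move_arm:
  increments:
    - {"dx": 0, "dy": 0, "dz": 0.001, "jaw": -1, "twist": 0}
    - {"dx": 0, "dy": 0, "dz": 0, "jaw": -1, "twist": 0}
    - {"dx": 0, "dy": 0, "dz": 0, "jaw": -1, "twist": 0}

```text
t: 20.17
eef_pos: [0.5738, -0.262, 0.1391]
ee_rot: [3.142, -0.0, 3.082]
force: [-0.8, -0.9, -1.4]
width: 0.0393
gripper_force: 25.0
```

Request:
move_arm:
  increments:
    - {"dx": 0, "dy": 0, "dz": 0.001, "jaw": -1, "twist": 0}
    - {"dx": 0, "dy": 0, "dz": 0, "jaw": -1, "twist": 0}
    - {"dx": 0, "dy": 0, "dz": 0, "jaw": -1, "twist": 0}

```text
t: 20.42
eef_pos: [0.574, -0.2621, 0.1382]
ee_rot: [-3.141, 0.0, 3.082]
force: [0.3, -0.1, -0.6]
width: 0.0399
gripper_force: 25.0
```

Request:
move_arm:
  increments:
    - {"dx": 0, "dy": 0, "dz": 0.001, "jaw": -1, "twist": 0}
    - {"dx": 0, "dy": 0, "dz": 0, "jaw": -1, "twist": 0}
    - {"dx": 0, "dy": 0, "dz": 0, "jaw": -1, "twist": 0}

```text
t: 20.67
eef_pos: [0.574, -0.262, 0.1382]
ee_rot: [-3.141, 0.001, 3.083]
force: [-2.2, 1.9, 7.5]
width: 0.0399
gripper_force: 25.0
```

Contact at 7.5 N. Releasing and rising.

Request:
move_arm:
  increments:
    - {"dx": 0, "dy": 0, "dz": 0, "jaw": 0.1, "twist": 0}
    - {"dx": 0, "dy": 0, "dz": 0, "jaw": 0.3, "twist": 0}
    - {"dx": 0, "dy": 0, "dz": 0, "jaw": 0.3, "twist": 0}
    - {"dx": 0, "dy": 0, "dz": 0, "jaw": 0.3, "twist": 0}
    - {"dx": 0, "dy": 0, "dz": 0, "jaw": 0.3, "twist": 0}
    - {"dx": 0, "dy": 0, "dz": 0, "jaw": 0.3, "twist": 0}

```text
t: 21.17
eef_pos: [0.5739, -0.262, 0.137]
ee_rot: [-3.142, -0.0, 3.082]
force: [-0.8, -0.5, -0.3]
width: 0.057
gripper_force: 0.0
```

Request:
move_arm:
  increments:
    - {"dx": 0, "dy": 0, "dz": -0.01, "jaw": 0.3, "twist": 0}
    - {"dx": 0, "dy": 0, "dz": -0.02, "jaw": 0.3, "twist": 0}
    - {"dx": 0, "dy": 0, "dz": -0.035, "jaw": 0.3, "twist": 0}
    - {"dx": 0, "dy": 0, "dz": -0.04, "jaw": 0.3, "twist": 0}
    - {"dx": 0, "dy": 0, "dz": -0.04, "jaw": 0.3, "twist": 0}
    - {"dx": 0.02, "dy": -0.035, "dz": 0, "jaw": 0.3, "twist": 0}
    - {"dx": 0.02, "dy": -0.035, "dz": 0, "jaw": 0.3, "twist": 0}
    - {"dx": 0.02, "dy": -0.035, "dz": 0, "jaw": 0.3, "twist": 0}
    - {"dx": 0.02, "dy": -0.035, "dz": 0, "jaw": 0.3, "twist": 0}
    - {"dx": 0.02, "dy": -0.035, "dz": 0, "jaw": 0.3, "twist": 0}
    - {"dx": 0, "dy": 0, "dz": 0, "jaw": 0.3, "twist": 0}
    - {"dx": 0, "dy": 0, "dz": 0, "jaw": 0.3, "twist": 0}

```text
t: 22.17
eef_pos: [0.4621, -0.4326, 0.2828]
ee_rot: [-3.141, 0.0, 3.079]
force: [0.5, 0.2, 0.3]
width: 0.057
gripper_force: 0.0
```

```bash
python3 - <<'E'
from h import *
st()
look('top','block_center',.096,'t6.png');look('top','stone_center',.09);look('top','tray_in',.066);look('top','cork_top',.066)
look('side','block_center',.096,'s6.png');look('side','stone_center',.09)
a=cv2.imread('pics/t6.png')[100:240,330:490];b=cv2.imread('pics/s6.png')[100:240,260:420]
cv2.imwrite('pics/c6.png',np.hstack([cv2.resize(x,(400,350),interpolation=2) for x in(a,b)]))
E
```

```text
t 22.1667 p [ 0.4621 -0.4326  0.2828] rot [-3.1413  0.0003  3.0786] F [0.4525 0.2134 0.2973] w 0.056971353525212744 g 0.0
top block_center pin [(array([ 0.5756, -0.2589,  0.079 ]), 0.94)]
  sil 0.59 c 0.568247314453125 -0.25583465576171877 size 111.73622131347656 47.744606018066406 yaw -0.04259300057807329
top stone_center pin [(array([ 0.5836, -0.1191,  0.0759]), 0.79)]
  sil 0.77 c 0.5757390747070312 -0.11718678283691407 size 120.97711944580078 48.23912811279297 yaw -0.026635339326318494
top tray_in pin []
  sil 0.63 c 0.58005029296875 -0.11900321960449219 size 155.38294982910156 130.71902465820312 yaw -0.06798357841088874
top cork_top pin [(array([ 0.5719, -0.2628,  0.0689]), 0.86)]
  sil 0.55 c 0.5691114501953125 -0.26511080932617187 size 152.762939453125 127.7254638671875 yaw -0.08683396523868761
side block_center pin [(array([ 0.57  , -0.2607,  0.0844]), 0.76)]
  sil 0.94 c 0.5640645751953125 -0.23949734497070313 size 126.69580841064453 72.00843811035156 yaw -0.07709451881615882
side stone_center pin [(array([ 0.5819, -0.1218,  0.0789]), 0.6)]
  sil 0.73 c 0.5762083129882812 -0.10388437652587891 size 123.80486297607422 73.57828521728516 yaw -0.05690469511810461
```

View pics/c6.png

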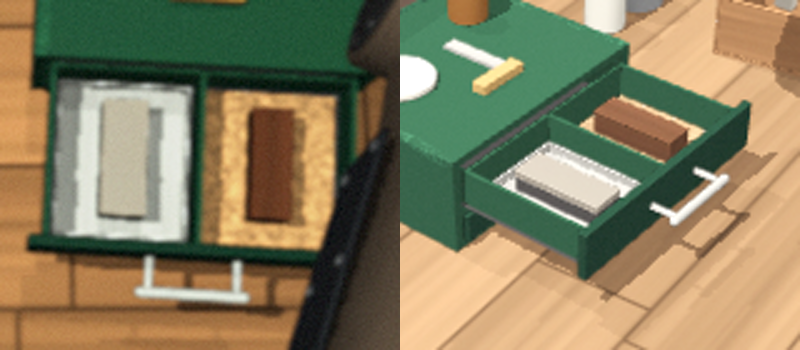

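The stone (crop (125,157)) and the block (crop (270,165)) both lie flat and centred. The drawer is open and the arm is clear, so I'm handing in.

```bash
python3 -c "
from station import arm
print(arm.job_done())"
```

```text
the job is handed in; nothing more can be done
None
```

I laid the stone flat in the steel tray and the walnut block flat on the cork pad, released both, left the drawer open, and handed the job in at about 22 s; the hand-in returned no verdict.

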